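# Rock the tube sorter's gate and feed the tubes to the other chute

## Robot

A 6-joint arm with a two-finger parallel gripper is mounted at the origin on the work surface. World frame = base frame: x ahead of the robot, y to its left, z up, the work surface at z = 0. Lengths are in m, angles in rad, forces in N, time in s.
With the tool pointing down it reaches from about 0.35 to 0.775 m from the base axis. Payload 7.3 kg.
Tool frame: the origin (TCP) lies at the very end of the fingers, on their centre line; the grasp point (between the pads) lies 19 mm behind it (robot.pinch_z is the distance from the TCP to the grasp point, in m); z points along the fingers, y is the line along which they close (so a half turn about z gives the same grasp; the last joint's range is limited). The gripper opens to 92 mm and grips with 3 to 60 N. Pads are 19 mm wide; open, the fingers measure 130 mm over their backs; the gripper's body (75 mm by 190 mm) begins 47 mm behind the grasp point.
Start: joints at [-1.479, 0.342, 1.524, -0, 1.275, -0.146], TCP at [0.124, -0.51, 0.227] pointing down, gripper open.
Joint ranges: [-2.53, 2.53], [-0.77, 2.02], [0.04, 2.7], [-1, 4.14], [0.28, 2.66], [-3.11, 3.11]. Speed limits (rad/s): [2.57, 2.57, 3.14, 3.14, 3.14, 3.14].

## Interface

Orientations are given as [roll, pitch, yaw] about the fixed x, y, z axes, in that order (R = Rz(yaw) Ry(pitch) Rx(roll)).
In Python, from cell import robot gives the robot as it stands.
- The arm moves only by the tool move_arm, never from a script. Its argument "motion" is a list of rows, each a list of 6 numbers: the shift along the tool's x, y, z in units of 0.1 m (1.0 is 0.1 m), then the turn, a rotation vector about the tool's x, y, z in units of pi rad (1.0 is pi rad). In form: [[dx, dy, dz, rx, ry, rz], ...]. A call has 1 to 12 rows; each row is the pose to reach, as a shift and turn from the pose commanded when the call began, along the tool's axes at that moment, turning the shorter way round; what a row does not reach only later rows make up. A row lasts 1/8 s, in which the tool goes at most 62.5 mm and 10.7 degrees, less where a joint would pass 70% of its speed; a pose out of reach is approached as far as the arm can. A call with a number of a shift or a turn outside -1 to 1 is refused whole. A call with a gripper value outside its range is refused whole. "fingers" is the opening, from -1 (shut) to 1 (fully open), set as the call begins (left out, the last holds). The fingers move at their own pace and stop on an object; "newtons" is the grip in N (left out, the last holds). Time passes only in rows, so rows that repeat a pose let the fingers close. It gives the time, the measured TCP pose, the force, the opening and the grip force at its end, in the units of the state.
- robot.observe(): the state, without advancing time (a new reading comes with each control period).
- robot.read_camera(name): name is "scene" or "side" or "wrist"; returns a dict with "image" (384x512x3 uint8, red, green, blue), "range_z" (384x512 float32, m along the optical axis (not along the pixel's ray), 0 where there is no reading), "vfov" (degrees; the focal length in pixels is half the picture's height over the tangent of half this angle, whatever the lens; pixels are square), "cx", "cy" (the principal point, pixels), "extrinsics" (4x4, takes a point from camera to world coordinates); the wrist camera has in their place "hand_eye" (4x4, takes a point from camera to tool coordinates, whose origin is the TCP and whose axes are the flange's). Camera axes: x right, y up, looking along -z (the intrinsics and any distortion apply to the point x, -y, -z); pixel columns grow to the right and rows downward; lengths in m; the calibration is good to about 2 mm. A picture is of the moment at which its call begins: read the wrist's pose just before it.
- robot.hand_in(): hands the job in; it is judged then, once.
The state is a dict: "time": time; "qpos": joint angles; "qvel": joint speeds; "joint_efforts": joint torques, N m; "tool_pos": TCP position; "tool_rot": TCP orientation; "contact_force": force on the tool from outside, world axes, zero at the start; "torque": the same for the moment, N m; "opening": finger opening in m; "grip_force": force on a finger pad.
Only numpy, scipy, OpenCV 4.12 (cv2) and the standard library are available. Lean on these libraries where they do the work, as an engineer would, in place of code of your own. Each camera call takes 0.05 s, during which the arm holds its last target. There are 200 camera calls.

## Task

The tube sorter's seesaw gate leans to one side. Press its raised end down so that it rocks over to the other side, then push the black shutter tab all the way to the left, so that the three waiting tubes drop and roll down the chute that was not being fed before. Do not touch or lift the tubes, and leave the things around the sorter where they are.

Things in the scene. Friction and masses are not known exactly. Their poses are not given: they have to be found in the camera images.
- sorter: The tube sorter, a fixed white and aluminium frame on a 150 x 560 mm base. Origin on the table under its middle; its y runs along the seesaw gate to the left chute (+y), its x away from the robot, z up. Two pairs of posts (y = +-43 mm, x = +-60 mm, 228 mm tall) carry the magazine over its middle.
- gate (a joint): Tilt (rad) of the seesaw gate, a trough 98 mm wide (x), 250 mm long (y) under the magazine, hinged at mid-length about the sorter's x, 78 mm above the table, 40 mm below its plate's top. +0.30: left (+y) end up, tubes roll right; -0.30: right end up, tubes roll left. Over-centre weight: about 3 N on the raised end moves it; pushed past level (0) it falls to the other stop by itself and stays.
- magazine (a point): Centre of the open top of the clear magazine that holds the tubes: 100 mm (x) by 34 mm (y), from 158 to 224 mm above the table.
- chute_left (a point): Middle of the floor of the left chute, white, under the gate's left end, sloping down outwards from sorter y = 100 mm to 256 mm. Its cheeks (x = +-51 mm) reach 90 mm above the table, its end wall 96 mm. The three tubes fit in it side by side.
- chute_right (a point): The same at the right (-y) end.
- gate_left (a point): Point on the plate's top face 105 mm left (+y) of the gate's middle, 20 mm from its end: 148 mm above the table when this end is up, 86 mm when down. The plate is 93 mm clear between low side rails (18 mm) here.
- gate_right (a point): The same point at the right (-y) end.
- shutter (a joint): Travel of the shutter, the steel plate that closes the magazine from below, in m: about 0 to 0.006 shut at the start, 0.038 fully open at its stop. It slides along the sorter's +y (left as the robot sees it) against about 1 to 2 N and stays where it is left. The tubes drop when it is past about 0.03.
- tab (a point): Middle of the top of the shutter's black upright tab, in front of the magazine on the robot's side (sorter x = -108 mm). The tab is 12 mm thick (y), 24 mm wide (x), stands from 152 to 202 mm above the table, and moves with the shutter. Free space on both sides of it.
- tube0_center (a point): Centre of one of the three capped tubes, plain cylinders 25 mm across, 85 mm long, 25 to 50 g, very smooth plastic, lying along the sorter's x one above the other in the magazine on the shutter.
- tube1_center (a point): Centre of one of the three capped tubes, plain cylinders 25 mm across, 85 mm long, 25 to 50 g, very smooth plastic, lying along the sorter's x one above the other in the magazine on the shutter.
- tube2_center (a point): Centre of one of the three capped tubes, plain cylinders 25 mm across, 85 mm long, 25 to 50 g, very smooth plastic, lying along the sorter's x one above the other in the magazine on the shutter.
- specimen_jar: Bystander, loose: lidded jar 46 mm across, 60 mm tall. Origin at the centre of its underside.
- reagent_bottle: Bystander, loose: amber bottle 38 mm across, 100 mm tall. Origin at the centre of its underside.
- tape_roll: Bystander, loose: roll of paper tape lying flat, 64 mm across, 18 mm tall. Origin at the centre of its underside.
- swab_carton: Bystander, loose: carton 42 x 65 mm, 28 mm tall. Origin at the centre of its underside.
- dish: Bystander, loose: flat glass dish 84 mm across, 12 mm tall. Origin at the centre of its underside.
- pen_cup: Bystander, loose: empty black cup 60 mm across, 85 mm tall. Origin at the centre of its underside.
- dropper: Bystander, loose: white bottle 28 mm across, 50 mm tall. Origin at the centre of its underside.
- tube0: The same tube as a body; its origin is the same centre.
- tube1: The same tube as a body; its origin is the same centre.
- tube2: The same tube as a body; its origin is the same centre.
There are look-alikes about, which are no part of the job. Leave any green or turquoise look-alike of the tube2 alone.

How it is judged:
On the way, in this order (a step that is already met when the one before it is completed fails the run):
1. the gate has rocked over to its other stop while the tubes still wait in the magazine (distance of gate_left from where it was at the start of the episode above 0.04 m and (value of joint gate above 0.26 rad or value of joint gate below -0.26 rad) and z of each of tube0_center, tube1_center, tube2_center in the frame of sorter above 0.16 m), for 0.2 s.
2. the shutter is fully open and the tubes have left the magazine (value of joint shutter above 0.034 m and z of each of tube0_center, tube1_center, tube2_center in the frame of sorter below 0.15 m), for 0.1 s.
At the end, for the whole second after the job is handed in: The gate rests on the stop opposite to where it began (within 0.04 rad), the shutter is open to within 4 mm of its stop, and all three tubes lie at rest in the chute on the gate's now lower side (centres 130 to 256 mm from the sorter's middle) (distance of gate_left from where it was at the start of the episode above 0.04 m and value of joint shutter above 0.034 m and ((value of joint gate below -0.26 rad and y of tube0_center in the frame of sorter between 0.13 and 0.256 m and x of tube0_center in the frame of sorter between -0.03 and 0.03 m and z of tube0_center in the frame of sorter between 0.03 and 0.1 m and y of tube1_center in the frame of sorter between 0.13 and 0.256 m and x of tube1_center in the frame of sorter between -0.03 and 0.03 m and z of tube1_center in the frame of sorter between 0.03 and 0.1 m and y of tube2_center in the frame of sorter between 0.13 and 0.256 m and x of tube2_center in the frame of sorter between -0.03 and 0.03 m and z of tube2_center in the frame of sorter between 0.03 and 0.1 m) or (value of joint gate above 0.26 rad and y of tube0_center in the frame of sorter between -0.256 and -0.13 m and x of tube0_center in the frame of sorter between -0.03 and 0.03 m and z of tube0_center in the frame of sorter between 0.03 and 0.1 m and y of tube1_center in the frame of sorter between -0.256 and -0.13 m and x of tube1_center in the frame of sorter between -0.03 and 0.03 m and z of tube1_center in the frame of sorter between 0.03 and 0.1 m and y of tube2_center in the frame of sorter between -0.256 and -0.13 m and x of tube2_center in the frame of sorter between -0.03 and 0.03 m and z of tube2_center in the frame of sorter between 0.03 and 0.1 m)) and linear speed of each of tube0, tube1, tube2 below 0.03 m/s); the robot touches nothing.
It fails at once if the robot touched a tube (contact force between any of the fingers, the arm and tube0 above 0.3 N or contact force between any of the fingers, the arm and tube1 above 0.3 N or contact force between any of the fingers, the arm and tube2 above 0.3 N).
It fails at once if a tube was lifted (height (world z) of any of tube0_center, tube1_center, tube2_center above 0.25 m).
It fails at once if a bystander was moved more than 20 mm (distance of any of specimen_jar, reagent_bottle, tape_roll, swab_carton, dish, pen_cup, dropper from where it was at the start of the episode above 0.02 m).
It also fails if it takes over 45 s, if anything falls off the work surface, if the arm or the gripper's body presses on something with over 40 N, if the wrist force passes 120 N, or if a joint passes its speed limit or range.

## Working session

There is one attempt and no reset: what is moved stays moved. The work goes in short steps, Python scripts to look and compute and a tool call to move; the robot and the scene stay as the last step left them, time stands still between calls to the robot, and variables do not carry over. Pictures are saved under pics/ and viewed, at most 10 in all, crops included, and the job is handed in when it is done.

Besides the shell and the picture viewer there is one more tool, called after "Call:" by a JSON object that holds its "fn" and its "kwargs", one argument or row to a line. move_arm: Moves the arm, as the interface text tells. Shifts and turns lie within -1 to 1; 1 stands for 0.1 m of shift or pi rad of turn. Its arguments: {"type":"object","properties":{"motion":{"type":"array"},"fingers":{"type":"number"},"newtons":{"type":"number"}},"required":["motion"]}

```bash
mkdir -p pics; cat > h.py <<'E'
import numpy as np,cv2
from cell import robot
def cam(n):
    c=robot.read_camera(n); np.savez(f'/tmp/{n}.npz',**c); return c
def pts(c):
    h,w=c['range_z'].shape; f=h/2/np.tan(np.radians(c['vfov'])/2)
    v,u=np.mgrid[:h,:w]; z=c['range_z']
    P=np.stack([(u-c['cx'])/f*z,-(v-c['cy'])/f*z,-z],-1)
    E=c['extrinsics']; return P@E[:3,:3].T+E[:3,3]
E
python3 - <<'E'
from h import *
for n in('scene','side'):
    c=cam(n); print({k:v for k,v in c.items() if k not in('image','range_z')})
    cv2.imwrite(f'pics/{n}.png',cv2.resize(c['image'][:,:,::-1],(800,600)))
print(robot.observe())
E
```

```text
{'vfov': 51.89262254118859, 'cx': 257.54111529581024, 'cy': 188.6203348115359, 'extrinsics': array([[ 0.51918955, -0.58218833,  0.62569878,  1.08575037],
       [ 0.85445944,  0.36941069, -0.3652873 , -0.29611791],
       [-0.01847382,  0.72428758,  0.68925048,  0.75809353],
       [ 0.        ,  0.        ,  0.        ,  1.        ]])}
{'vfov': 57.63383003031172, 'cx': 253.65205177635704, 'cy': 197.24155461003014, 'extrinsics': array([[ 0.94983057,  0.20851108, -0.23312018,  0.36067687],
       [-0.31268366,  0.65004756, -0.69258003, -0.47070835],
       [ 0.00712859,  0.73072655,  0.68263305,  0.65092726],
       [ 0.        ,  0.        ,  0.        ,  1.        ]])}
{'time': 0.1, 'qpos': array([-1.47902386e+00,  3.42683495e-01,  1.52493926e+00, -1.51169202e-05,
        1.27537227e+00, -1.46018624e-01]), 'qvel': array([-4.12550234e-05, -5.01609129e-04, -9.97422527e-04,  2.70136315e-03,
       -1.08430514e-03,  9.92296974e-06]), 'joint_efforts': array([ 1.72275155e-03, -4.32004631e+01, -2.44693655e+01,  7.18314364e-02,
        5.25761582e-02, -4.81851896e-05]), 'tool_pos': array([ 0.12364107, -0.50985902,  0.22609244]), 'tool_rot': array([-3.14020310e+00, -1.89743373e-04,  2.37795373e-01]), 'contact_force': array([-0.69091414,  0.15721059, -0.40890481]), 'torque': array([-0.00612206, -0.01084132, -0.01864981]), 'grip_force': 0.0, 'opening': 0.0916026281167311}
```

View pics/scene.png

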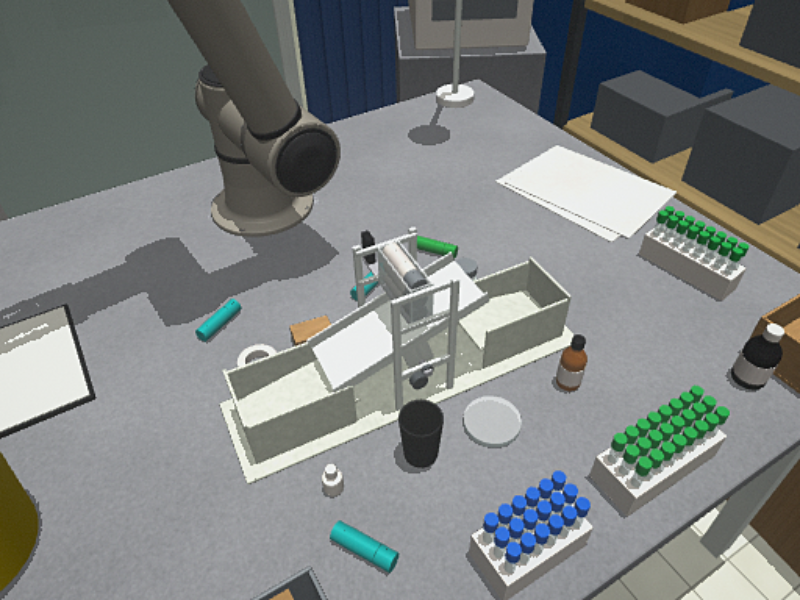

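View pics/side.png

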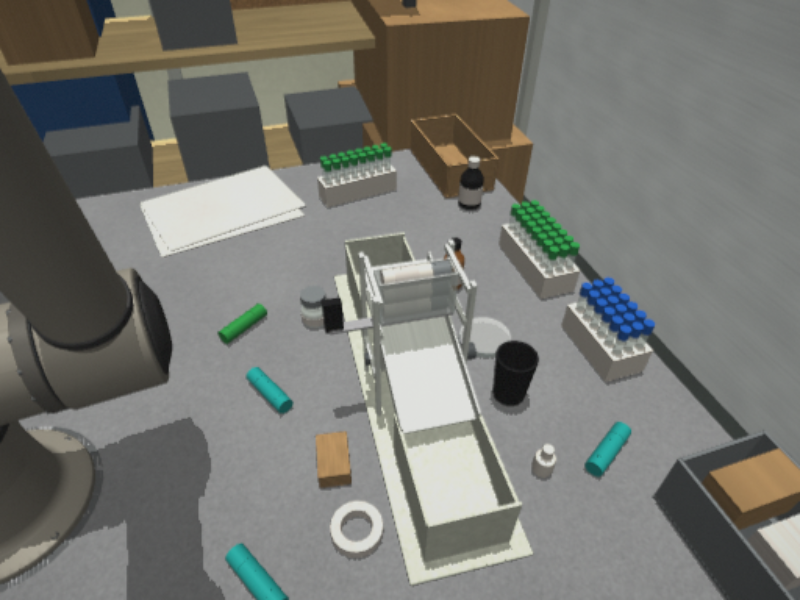

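The scene picture shows the sorter with the gate at (395,320), tab at (368,245), chutes at (290,400) and (520,310). The side picture shows the tab at (333,313), base corners (413,588), (530,550) and (337,275). The teal and green tubes on the table are look-alikes; ours are in the magazine at (405,270).

```bash
python3 - <<'E'
from h import *
L={'scene':{'base':[(252,476),(224,410),(571,333)],'gate':[(350,350),(335,340),(340,378),(385,355),(460,285),(478,295)],'tab':[(368,240),(365,236)],'tube':[(405,265)],'chute':[(290,395),(515,320)],'cor':[(228,372),(249,408),(352,392),(533,264),(566,298)],
 'bys':[(421,410),(492,420),(572,345),(332,468),(312,325),(258,353),(464,264)],'robot':[(305,155)]},
'side':{'base':[(414,586),(528,550),(338,277)],'gate':[(430,400),(395,395),(465,392),(425,350)],'tab':[(333,302),(327,310)],'cor':[(347,238),(405,235),(420,555),(516,508)],'bys':[(332,440),(356,507),(313,292)]}}
P={}
for n,d in L.items():
    c=np.load(f'/tmp/{n}.npz'); p=pts(c); P[n]=p
    for k,v in d.items():
        print(n,k,[p[round(b*.64),round(a*.64)].round(3).tolist() for a,b in v])
q=np.concatenate([P[n].reshape(-1,3) for n in P])
im=np.concatenate([np.load(f'/tmp/{n}.npz')['image'].reshape(-1,3) for n in P])
m=(q[:,2]>.17)&(q[:,2]<.24)&(im.max(1)<60)&(np.hypot(q[:,0]-.45,q[:,1])<.4)
t=q[m]; print(len(t),t.min(0),t.max(0),np.median(t,0))
E
```

```text
scene base [[0.598, -0.256, 0.004], [0.469, -0.251, 0.003], [0.628, 0.291, 0.004]]
scene gate [[0.54, -0.067, 0.093], [0.507, -0.076, 0.088], [0.572, -0.099, 0.084], [0.595, -0.04, 0.12], [0.558, 0.108, 0.149], [0.591, 0.118, 0.148]]
scene tab [[0.455, 0.018, 0.199], [0.446, 0.018, 0.202]]
scene tube [[0.561, 0.015, 0.23]]
scene chute [[0.529, -0.162, 0.041], [0.617, 0.173, 0.089]]
scene cor [[0.482, -0.229, 0.09], [0.506, -0.221, 0.028], [0.596, -0.095, 0.077], [0.533, 0.276, 0.092], [0.622, 0.268, 0.09]]
scene bys [[0.664, -0.026, 0.065], [0.701, 0.073, 0.011], [0.7, 0.209, 0.089], [0.672, -0.167, 0.051], [0.406, -0.071, 0.028], [0.395, -0.166, 0.006], [0.444, 0.203, 0.061]]
scene robot [[0.252, 0.015, 0.24]]
side base [[0.458, -0.254, 0.0], [0.598, -0.26, 0.005], [0.504, 0.298, 0.006]]
side gate [[0.54, -0.076, 0.087], [0.499, -0.059, 0.092], [0.587, -0.082, 0.092], [0.557, -0.01, 0.108]]
side tab [[0.444, 0.02, 0.202], [0.435, 0.019, 0.192]]
side cor [[0.554, 0.423, -0.003], [0.668, 0.394, 0.0], [0.476, -0.226, 0.006], [0.576, -0.243, 0.091]]
side bys [[0.411, -0.055, 0.026], [0.419, -0.151, 0.018], [0.444, 0.207, 0.06]]
1705 [ 0.05455394 -0.05372047  0.17001326] [0.59424994 0.0787497  0.23994444] [ 0.25050191 -0.00518935  0.21007215]
```

The left (+y) end is up: its plate is at z = 0.149 near (0.558, 0.108). The sorter is near (0.547, 0.019) with yaw about -0.065, and the tab is near (0.443, 0.019). I'll approach high with the fingers shut.

Call:
{"fn": "move_arm", "kwargs": {
  "motion": [
    [0.3,-0.3,-1,0,0,0],
    [1,-0.9,-1,0,0,0],
    [1,-0.9,-1,0,0,0],
    [1,-0.9,-1,0,0,0]
  ],
  "fingers": -1
}}

```text
time: 0.6
tool_pos: [0.2013, -0.3974, 0.3286]
tool_rot: [3.138, -0.001, 0.241]
contact_force: [0.0, 0.7, -0.4]
opening: 0.0565
grip_force: 0.0
```

Call:
{"fn": "move_arm", "kwargs": {
  "motion": [
    [1,-0.9,0,0,0,0],
    [1,-0.9,0,0,0,0],
    [1,-0.9,0,0,0,0]
  ]
}}

```text
time: 0.98
tool_pos: [0.2766, -0.2862, 0.3263]
tool_rot: [-3.141, 0.0, 0.241]
contact_force: [-0.6, -1.2, -0.0]
opening: 0.0265
grip_force: 0.0
```

Call:
{"fn": "move_arm", "kwargs": {
  "motion": [
    [1,-0.9,0,0,0,0],
    [1,-0.9,0,0,0,0],
    [1,-0.9,0,0,0,0]
  ]
}}

```text
time: 1.35
tool_pos: [0.3528, -0.1757, 0.3262]
tool_rot: [-3.141, 0.001, 0.242]
contact_force: [-0.4, -1.0, 0.1]
opening: 0.0011
grip_force: 0.0
```

Call:
{"fn": "move_arm", "kwargs": {
  "motion": [
    [1,-0.9,0,0,0,0],
    [1,-0.9,0,0,0,0],
    [1,-0.9,0,0,0,0]
  ]
}}

```text
time: 1.72
tool_pos: [0.429, -0.0652, 0.3259]
tool_rot: [-3.141, 0.001, 0.241]
contact_force: [-0.2, -0.1, 0.1]
opening: 0.0003
grip_force: 0.0
```

Call:
{"fn": "move_arm", "kwargs": {
  "motion": [
    [0.84,-0.8,0,0,0,0],
    [0.84,-0.8,0,0,0,0],
    [0.84,-0.8,0,0,0,0]
  ]
}}

```text
time: 2.1
tool_pos: [0.4918, 0.0316, 0.3254]
tool_rot: [-3.142, 0.002, 0.24]
contact_force: [0.4, 0.1, -0.1]
opening: 0.0004
grip_force: 0.0
```

Call:
{"fn": "move_arm", "kwargs": {
  "motion": [
    [0.84,-0.8,0,0,0,-0.05],
    [0.84,-0.8,0,0,0,-0.1],
    [0.84,-0.8,0,0,0,-0.16],
    [0.84,-0.8,0,0,0,-0.22],
    [0.84,-0.8,0,0,0,-0.28],
    [0.84,-0.8,0,0,0,-0.34],
    [0.84,-0.8,0,0,0,-0.403],
    [0.84,-0.8,0,0,0,-0.403],
    [0.84,-0.8,0,0,0,-0.403],
    [0.84,-0.8,0,0,0,-0.403]
  ]
}}

```text
time: 3.35
tool_pos: [0.5533, 0.1282, 0.3266]
tool_rot: [-3.142, 0.0, 1.501]
contact_force: [0.3, 0.0, -0.1]
opening: 0.0003
grip_force: 0.0
```

```bash
python3 - <<'E'
from h import *
s=robot.observe(); print(s['tool_pos'],s['tool_rot'],s['contact_force'],s['qpos'])
for n in('wrist','side'):
    c=cam(n)
    cv2.imwrite(f'pics/{n}2.png',c['image'][:,:,::-1])
E
```

```text
[0.55333264 0.12822708 0.32660634] [-3.14150296e+00  3.15881351e-04  1.50106522e+00] [ 0.33853573  0.02575401 -0.08161719] [ 9.29674888e-02  3.71426339e-01  1.20831918e+00 -2.97192197e-04
  1.56198681e+00  1.62701244e-01]
```

View pics/wrist2.png

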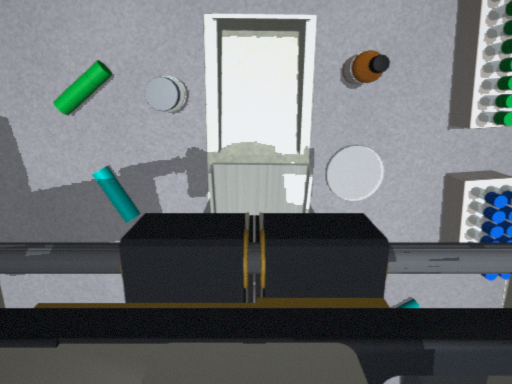

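The wrist picture shows the left chute centred at column 260 above the fingers (255), with the raised gate end at (260,180). I'm aligned, so I'll descend.

Call:
{"fn": "move_arm", "kwargs": {
  "motion": [
    [0,0,0.4,0,0,0],
    [0,0,0.8,0,0,0],
    [0,0,1,0,0,0],
    [0,0,1,0,0,0]
  ]
}}

```text
time: 3.95
tool_pos: [0.5524, 0.1289, 0.2253]
tool_rot: [-3.138, 0.001, 1.504]
contact_force: [0.2, -0.6, 0.9]
opening: 0.0005
grip_force: 0.0
```

Call:
{"fn": "move_arm", "kwargs": {
  "motion": [
    [0,0,0.2,0,0,0],
    [0,0,0.4,0,0,0],
    [0,0,0.6,0,0,0],
    [0,0,0.7,0,0,0],
    [0,0,0.8,0,0,0],
    [0,0,0.9,0,0,0],
    [0,0,1,0,0,0],
    [0,0,1,0,0,0]
  ]
}}

```text
time: 4.95
tool_pos: [0.5523, 0.1285, 0.1254]
tool_rot: [-3.139, 0.001, 1.504]
contact_force: [-0.1, -2.9, 2.9]
opening: 0.0001
grip_force: 1.4
```

Call:
{"fn": "move_arm", "kwargs": {
  "motion": [
    [0,0,0.05,0,0,0],
    [0,0,0.1,0,0,0],
    [0,0,0.15,0,0,0],
    [0,0,0.2,0,0,0],
    [0,0,0.24,0,0,0],
    [0,0,0.28,0,0,0],
    [0,0,0.28,0,0,0]
  ]
}}

```text
time: 5.82
tool_pos: [0.553, 0.1289, 0.0983]
tool_rot: [-3.141, 0.0, 1.504]
contact_force: [-0.2, 0.5, 0.7]
opening: 0.0001
grip_force: 0.0
```

Call:
{"fn": "move_arm", "kwargs": {
  "motion": [
    [0,0,-0.4,0,0,0],
    [0,0,-0.8,0,0,0],
    [0,0,-1,0,0,0],
    [0,0,-1,0,0,0]
  ]
}}

```text
time: 6.32
tool_pos: [0.5541, 0.129, 0.2004]
tool_rot: [3.138, -0.001, 1.504]
contact_force: [0.7, -0.5, -1.6]
opening: 0.0004
grip_force: 0.0
```

Call:
{"fn": "move_arm", "kwargs": {
  "motion": [
    [0,0,-0.5,0,0,0],
    [0,0,-1,0,0,0],
    [0,0,-1,0,0,0]
  ]
}}

```text
time: 6.7
tool_pos: [0.5546, 0.1291, 0.3016]
tool_rot: [3.135, -0.001, 1.504]
contact_force: [-0.4, -0.1, -0.9]
opening: 0.0005
grip_force: 0.0
```

```bash
python3 - <<'E'
from h import *
s=robot.observe(); print(s['tool_pos'],s['tool_rot'],s['contact_force'])
c=cam('side'); p=pts(c); np.save('/tmp/p.npy',p)
cv2.imwrite('pics/side3.png',cv2.resize(c['image'][140:300,190:350,::-1],(600,600),interpolation=cv2.INTER_CUBIC))
cv2.imwrite('pics/scene3.png',cv2.resize(cam('scene')['image'][:,:,::-1],(800,600)))
for a,b in [(430,400),(395,395),(465,392)]: print(p[round(b*.64),round(a*.64)].round(3))
E
```

```text
[0.5545894  0.12910938 0.3015562 ] [ 3.13518305e+00 -9.56114433e-04  1.50395080e+00] [-0.43250887 -0.06356645 -0.86860651]
[ 0.565 -0.02   0.007]
[0.52  0.005 0.006]
[ 0.624 -0.018 -0.   ]
```

View pics/side3.png

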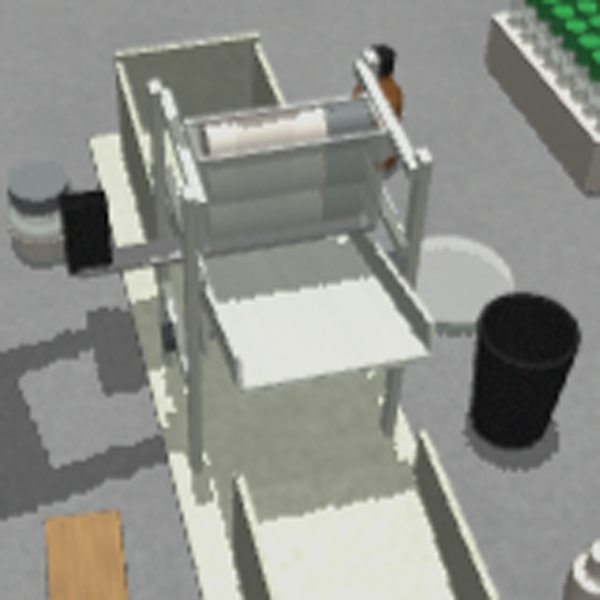

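The crop shows the near (right) gate end raised at (330,345), the tubes still in the magazine at (290,180), and the black tab at (85,232). Next I'll measure the tab.

```bash
python3 - <<'E'
from h import *
for n in ('side','scene'):
    c=np.load(f'/tmp/{n}.npz'); p=pts(c).reshape(-1,3); im=c['image'].reshape(-1,3)
    m=(im.max(1)<70)&(abs(p[:,0]-.443)<.03)&(abs(p[:,1]-.02)<.04)&(p[:,2]>.155)&(p[:,2]<.21)
    t=p[m]; print(n,len(t),np.percentile(t,[2,50,98],axis=0).round(3).tolist())
    t=t[t[:,2]>.199]; print(len(t), t.mean(0) if len(t) else 0)
E
```

```text
side 249 [[0.43, 0.015, 0.157], [0.441, 0.017, 0.184], [0.452, 0.025, 0.202]]
55 [0.44100557 0.02070243 0.20113571]
scene 103 [[0.434, 0.015, 0.157], [0.451, 0.018, 0.192], [0.456, 0.026, 0.203]]
32 [0.44429314 0.02051819 0.20099302]
```

Call:
{"fn": "move_arm", "kwargs": {
  "motion": [
    [-0.5,-0.3,0,0,0,0],
    [-0.86,-0.53,0,0,0,0],
    [-0.86,-0.53,0,0,0,0]
  ]
}}

```text
time: 7.18
tool_pos: [0.4926, 0.0451, 0.2968]
tool_rot: [-3.138, 0.0, 1.501]
contact_force: [0.7, 0.6, 0.5]
opening: 0.0
grip_force: 0.0
```

Call:
{"fn": "move_arm", "kwargs": {
  "motion": [
    [-0.5,-0.3,0,0,0,0.05],
    [-0.86,-0.53,0,0,0,0.1],
    [-0.86,-0.53,0,0,0,0.15],
    [-0.86,-0.53,0,0,0,0.2],
    [-0.86,-0.53,0,0,0,0.25],
    [-0.86,-0.53,0,0,0,0.3],
    [-0.86,-0.53,0,0,0,0.35],
    [-0.86,-0.53,0,0,0,0.4],
    [-0.86,-0.53,0,0,0,0.45],
    [-0.86,-0.53,0,0,0,0.5],
    [-0.86,-0.53,0,0,0,0.5],
    [-0.86,-0.53,0,0,0,0.5]
  ]
}}

```text
time: 8.68
tool_pos: [0.436, -0.0353, 0.2979]
tool_rot: [-3.141, 0.001, -0.064]
contact_force: [0.0, -0.0, -0.0]
opening: 0.0003
grip_force: 0.0
```

```bash
python3 - <<'E'
from h import *
s=robot.observe(); print(s['tool_pos'],s['tool_rot'],s['contact_force'],s['qpos'])
cv2.imwrite('pics/wrist4.png',cam('wrist')['image'][:,:,::-1])
E
```

```text
[ 0.43597474 -0.03526009  0.29792101] [-3.14124963e+00  1.43959048e-03 -6.35676330e-02] [ 0.0003074  -0.01830429 -0.04161346] [-2.56315554e-01  1.27877865e-01  1.60995408e+00  6.17504908e-05
  1.40523935e+00  1.37803843e+00]
```

View pics/wrist4.png

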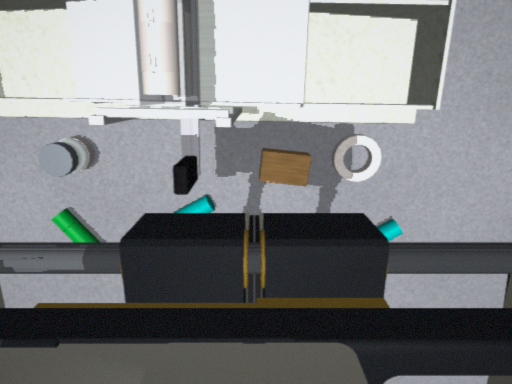

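```bash
python3 - <<'E'
from h import *
c=dict(np.load('/tmp/wrist.npz')); c['extrinsics']=c['hand_eye']; p=pts(c)
for v in (216,230,260,290):
    print(v,[(u,p[v,u].round(3).tolist()) for u in (130,148,180,240,254,270,330,362,380)])
R=cv2.Rodrigues(np.array([0,0,0.]))[0]
m=p[165:190,170:200].reshape(-1,3); m=m[m[:,2]<.15]; print(len(m), np.percentile(m,[2,50,98],axis=0).round(3))
E
```

```text
216 [(130, [-0.101, -0.181, 0.297]), (148, [0.037, -0.029, -0.074]), (180, [0.037, -0.02, -0.074]), (240, [0.037, -0.004, -0.074]), (254, [0.01, -0.001, -0.001]), (270, [0.037, 0.004, -0.073]), (330, [0.037, 0.02, -0.073]), (362, [0.037, 0.029, -0.073]), (380, [-0.1, 0.183, 0.298])]
230 [(130, [0.037, -0.031, -0.082]), (148, [0.038, -0.026, -0.084]), (180, [0.037, -0.018, -0.084]), (240, [0.037, -0.004, -0.083]), (254, [0.01, -0.001, -0.019]), (270, [0.037, 0.003, -0.083]), (330, [0.037, 0.018, -0.084]), (362, [0.037, 0.026, -0.082]), (380, [-0.115, 0.178, 0.279])]
260 [(130, [0.033, -0.028, -0.09]), (148, [0.032, -0.025, -0.089]), (180, [0.032, -0.017, -0.09]), (240, [0.032, -0.004, -0.089]), (254, [0.029, -0.001, -0.083]), (270, [0.032, 0.003, -0.089]), (330, [0.033, 0.017, -0.09]), (362, [0.032, 0.024, -0.089]), (380, [0.033, 0.028, -0.09])]
290 [(130, [0.025, -0.029, -0.09]), (148, [0.025, -0.025, -0.089]), (180, [0.025, -0.018, -0.09]), (240, [0.024, -0.004, -0.089]), (254, [-0.223, -0.0, 0.298]), (270, [0.025, 0.003, -0.09]), (330, [0.025, 0.017, -0.089]), (362, [0.024, 0.025, -0.089]), (380, [0.024, 0.029, -0.089])]
608 [[-0.005 -0.065  0.095]
 [ 0.005 -0.055  0.097]
 [ 0.016 -0.052  0.143]]
```

The picture shows the tab at (187,175), which is 52–65 mm to the left in tool -y and 5 mm ahead. Nothing stands under the fingers.

Call:
{"fn": "move_arm", "kwargs": {
  "motion": [
    [0.05,0,0.4,0,0,0],
    [0.05,0,0.8,0,0,0],
    [0.05,0,1,0,0,0],
    [0.05,0,1,0,0,0]
  ]
}}

```text
time: 9.22
tool_pos: [0.4401, -0.0356, 0.1975]
tool_rot: [-3.141, 0.003, -0.066]
contact_force: [-0.4, 0.5, 0.4]
opening: 0.0005
grip_force: 0.0
```

Call:
{"fn": "move_arm", "kwargs": {
  "motion": [
    [0,0,0.26,0,0,0],
    [0,-0.1,0.26,0,0,0],
    [0,-0.2,0.26,0,0,0],
    [0,-0.25,0.26,0,0,0],
    [0,-0.3,0.26,0,0,0],
    [0,-0.35,0.26,0,0,0],
    [0,-0.4,0.26,0,0,0],
    [0,-0.4,0.26,0,0,0]
  ]
}}

```text
time: 10.22
tool_pos: [0.4437, 0.0043, 0.1727]
tool_rot: [-3.142, -0.0, -0.067]
contact_force: [0.7, -0.4, 0.3]
opening: 0.0003
grip_force: 0.0
```

Call:
{"fn": "move_arm", "kwargs": {
  "motion": [
    [0,-0.05,0,0,0,0],
    [0,-0.1,0,0,0,0],
    [0,-0.15,0,0,0,0],
    [0,-0.2,0,0,0,0],
    [0,-0.25,0,0,0,0],
    [0,-0.3,0,0,0,0]
  ]
}}

```text
time: 10.98
tool_pos: [0.4457, 0.0342, 0.1727]
tool_rot: [3.141, -0.0, -0.067]
contact_force: [0.8, -1.7, -0.4]
opening: 0.0005
grip_force: 0.7
```

```bash
python3 - <<'E'
from h import *
c=cam('side'); p=pts(c)
cv2.imwrite('pics/side5.png',cv2.resize(c['image'][140:300,190:350,::-1],(600,600),interpolation=cv2.INTER_CUBIC))
s=robot.observe(); print(s['tool_pos'],s['contact_force'])
E
```

```text
[0.44564528 0.03470396 0.17267877] [ 0.34118555 -1.11344441  0.22625195]
```

View pics/side5.png

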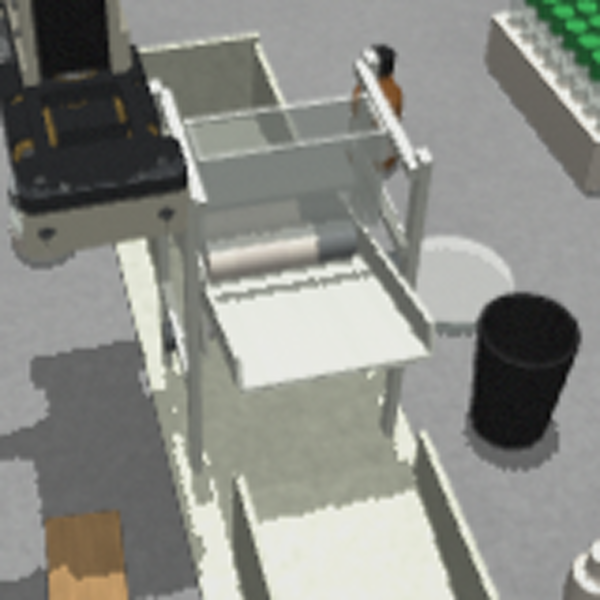

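The tubes are already dropping onto the gate (270,250). I'll push on to the stop.

Call:
{"fn": "move_arm", "kwargs": {
  "motion": [
    [0,-0.03,0,0,0,0],
    [0,-0.06,0,0,0,0],
    [0,-0.08,0,0,0,0],
    [0,-0.08,0,0,0,0]
  ]
}}

```text
time: 11.52
tool_pos: [0.4457, 0.0356, 0.1729]
tool_rot: [3.129, 0.001, -0.066]
contact_force: [-4.0, -34.2, 2.8]
opening: 0.0006
grip_force: 17.0
```

It is at the stop. I'll back off and lift.

Call:
{"fn": "move_arm", "kwargs": {
  "motion": [
    [0,0.2,0,0,0,0],
    [0,0.4,0,0,0,0],
    [0,0.4,-0.5,0,0,0],
    [0,0.4,-1,0,0,0],
    [0,0.4,-1,0,0,0],
    [0,0.4,-1,0,0,0]
  ]
}}

```text
time: 12.28
tool_pos: [0.4429, 0.0022, 0.272]
tool_rot: [-3.141, 0.001, -0.067]
contact_force: [-0.3, 0.5, 0.1]
opening: 0.0006
grip_force: 0.0
```

Call:
{"fn": "move_arm", "kwargs": {
  "motion": [
    [-0.3,0.5,-0.3,0,0,0],
    [-0.3,1,-0.6,0,0,0],
    [-0.3,1,-0.6,0,0,0],
    [-0.3,1,-0.6,0,0,0],
    [-0.3,1,-0.6,0,0,0],
    [-0.3,1,-0.6,0,0,0]
  ]
}}

```text
time: 13.02
tool_pos: [0.4068, -0.0948, 0.332]
tool_rot: [-3.141, 0.001, -0.065]
contact_force: [0.3, -0.2, 0.7]
opening: 0.0006
grip_force: 0.0
```

```bash
python3 - <<'E'
from h import *
s=robot.observe(); print(s['time'],s['contact_force'])
a=cam('side'); b=cam('scene')
cv2.imwrite('pics/fin.png',np.hstack([cv2.resize(x['image'][r0:r1,c0:c1,::-1],(400,400)) for x,r0,r1,c0,c1 in((a,130,330,180,380),(b,130,310,190,370))]))
for n,c in(('side',a),('scene',b)):
    p=pts(c).reshape(-1,3); im=c['image'].reshape(-1,3)
    m=(im.max(1)<70)&(abs(p[:,0]-.443)<.03)&(abs(p[:,1]-.04)<.06)&(p[:,2]>.199)&(p[:,2]<.21)
    print(n,m.sum(),p[m].mean(0))
E
```

```text
13.025 [ 0.30401811 -0.22817696  0.65138   ]
side 0 [nan nan nan]
scene 32 [0.44893521 0.0560309  0.20109339]<stdin>:8: RuntimeWarning: Mean of empty slice.
  ret = um.true_divide(
```

View pics/fin.png

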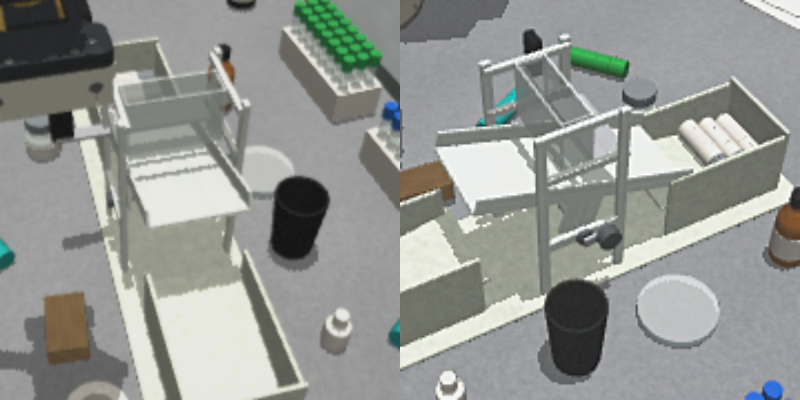

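The right half shows all three tubes lying side by side in the left chute (720,140), with the gate's right end up and the bystanders in place. The tab moved about 36 mm and reached its stop.

```bash
python3 -c "
from cell import robot
print(robot.hand_in())"
```

```text
the job is handed in; nothing more can be done
None
```

I rocked the gate over, pushed the shutter to its stop, and all three tubes rolled into the left chute; the job is handed in at about 13 s, but no verdict came back.

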